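Get the slide holder out from between the containers and fit it on the warm stage

ROBOT

A 7-joint arm with a two-finger parallel gripper is mounted at the origin on the work surface. World frame = base frame: x ahead of the robot, y to its left, z up, the work surface at z = 0. Lengths are in m, angles in rad, forces in N, time in s.
With the tool pointing down it reaches from about 0.4 to 0.85 m from the base axis. Payload 4.5 kg.
Tool frame: the origin (TCP) lies at the very end of the fingers, on their centre line; the grasp point (between the pads) lies env.pinch_z behind it (env.pinch_z is the distance from the TCP to the grasp point, in m); z points along the fingers, y is the direction in which the jaws open and shut (so a half turn about z gives the same grasp; the last joint's range is limited). The gripper opens to 88 mm and grips with 3 to 60 N. Pads are 18 mm wide; open, the fingers measure 123 mm over their backs; the gripper's body (75 mm by 187 mm) begins 45 mm behind the grasp point.
Start: joints at [1.285, 0.689, -0.195, 1.565, 0.157, 0.902, -0.215], TCP at [0.197, -0.593, 0.239] pointing down, gripper open.
Joint ranges: [-3.01, 3.01], [-0.46, 2.08], [-1.47, 1.51], [0.13, 2.56], [-1, 4.14], [0.04, 2.09], [-2.66, 2.66]. Speed limits (rad/s): [2.57, 2.57, 3.14, 3.14, 3.14, 3.14, 3.14].

INTERFACE

Orientations are given as a unit quaternion [w, x, y, z].
In Python, from plant import env gives the robot as it stands.
- The arm moves only by the tool servo_tool, never from a script. Its argument "plan" is a list of rows, each a list of 2 entries, a list of its own where there are three numbers: the shift along the tool's x, y, z in units of 25 mm (1.0 is 25 mm), then the turn, a rotation vector about the tool's x, y, z in degrees. In form: [[[x, y, z], [ax, ay, az]], ...]. A call has 1 to 12 rows; each row is the pose to reach, as a shift and turn from the pose commanded when the call began, along the tool's axes at that moment; what a row does not reach only later rows make up. A row lasts 1/8 s, in which the tool goes at most 62.5 mm and 10.7 degrees, less where a joint would pass 70% of its speed; a pose out of reach is approached as far as the arm can. A call with a gripper value outside its range is refused whole. "hand" is the gripper command: -1 is fully open, 1 is shut, values between are in proportion, set as the call begins (left out, the last holds). The fingers move at their own pace and stop on an object; the grip force is fixed at half the most. Time passes only in rows, so rows that repeat a pose let the fingers close. It gives the time, the measured TCP pose, the force and the opening at its end, in the units of the state.
- env.get_obs(): the state, without advancing time (a new reading comes with each control period).
- env.snapshot(name): name is "scene" or "top" or "wrist"; returns the picture (384x512x3 uint8, blue, green, red); there is no depth.
- env.camera_info(name): a dict with "fovy" (degrees; the focal length in pixels is half the picture's height over the tangent of half this angle, whatever the lens; pixels are square), "cx", "cy" (the principal point, pixels), "k1" (the pictures are not rectified: a ray, as slopes to the right and down, at radius r is drawn at 1 + k1 r^2 times it, then the intrinsics apply), "T" (4x4, takes a point from camera to world coordinates). Camera axes: x right, y down, z forward; pixel columns grow to the right and rows downward; lengths in m; the calibration is good to about 2 mm. A picture is of the moment at which its call begins: read the wrist's pose just before it. camera_info takes no time and is no camera call; for the wrist camera it gives the pose at the moment of the call.
- env.job_done(): hands the job in, once; it reports no verdict.
The state is a dict: "clock": time; "qpos": joint angles; "qvel": joint speeds; "effort": joint torques, N m; "ee_pos": TCP position; "orientation": TCP orientation; "contact_force": force on the tool from outside, world axes, zero at the start; "torque": the same for the moment, N m; "width": opening from 0.0 (shut) to 1.0 (fully open).
Only numpy, scipy, OpenCV 4.12 (cv2) and the standard library are available. Lean on these libraries where they do the work, as an engineer would, in place of code of your own. Each camera call takes 0.05 s, during which the arm holds its last target. There are 200 camera calls.

TASK

The slide holder in the blue kit tray is boxed in by three containers: first lift all three out and stand them upright on the bare metal side tray, leaving the holder where it is. Then fit the holder onto the two pins of the warm stage, lying flat on it, and only after that put each container back upright on the very spot in the kit tray where it stood at the start. Do not tip any container over, and do not disturb the little dish stack and the timer in the kit tray.

Things in the scene. Friction and masses are not known exactly. Their poses are not given: they have to be found in the camera images.
- bottle_mid (a point): Round white bottle with a narrow neck and a narrow grey cap, loose, upright: body 48 mm in diameter up to 88 mm, then a short shoulder, 28 mm cap, 108 mm high in all, about 0.12 kg. Point on its axis 74 mm above its underside, a good height to grip; z up. At the start it stands on one of the three grey 62 mm square spots of the kit tray.
- jar_mid (a point): Round white wide-mouthed jar with a full-width grey lid, loose, upright: 54 mm in diameter all the way up, lid from 84 mm, 102 mm high in all, about 0.13 kg. Point on its axis 74 mm above its underside, a good height to grip (lower down the gripper may meet the lid); z up. Starts on another of the three spots.
- flask_mid (a point): Square white bottle with a narrow grey cap, loose, upright: body 48 x 48 mm up to 88 mm, 30 mm cap, 106 mm high in all, about 0.13 kg. Point on its axis 74 mm above its underside, a good height to grip; x and y are normal to its side faces (within 0.1 rad of the kit tray's x and y at the start), z up. Starts on another of the three spots.
- holder_grip (a point): Slide holder, loose: flat aluminium plate 52 (x) x 120 (y) x 6 mm, about 0.1 kg, two 14 mm through holes on its y axis at +-45 mm, and a black upright grip at its middle, 14 (x) x 30 (y) mm, 6 to 40 mm above the underside. Point: in the grip on the plate's centre axis, 30 mm above the underside. Grip it across the 14 mm. Either way round is right. Starts flat in the kit tray, y along the tray's y.
- kit_tray: Blue fixed tray 210 (x) x 180 (y) mm, floor 4 mm thick, rim 10 mm high; origin at its centre at bench level, z up. On its floor three grey 62 mm square spots centred at x, y = (-58, 38), (-58, -38), (58, 0) mm; at the start each holds one container (any on any, within 2 mm), a few mm from the long edges of the slide holder at (0, 0). Small bystanders lie in the +x corners.
- side_tray: Empty bare aluminium tray for setting things aside, fixed, 270 (x) x 120 (y) mm, floor 4 mm thick, rim 10 mm high and 3 mm thick; origin at its centre at bench level, z up. Stands left or right of the kit tray, its long side pointing roughly away from the robot.
- stage_mid (a point): Warm stage, fixed: flat white base 150 (x) x 190 (y) x 24 mm high, dark glass window in the middle, two upright steel pins on its y axis at +-45 mm, 8 mm thick, 21 mm high, the top 7 mm tapered. Point: middle of the top face, midway between the pins, z up. It and the side tray stand on opposite sides of the kit tray. With the holder seated its point is 30 mm above this one.
- dishes_mid (a point): Bystander, loose: stack of small clear and white dishes, 36 mm in diameter, 30 mm high, in the kit tray's corner near (+78, +66) mm; the point is at its centre. Leave it alone.
- timer_mid (a point): Bystander, loose: small grey timer 36 x 30 x 18 mm, lying in the kit tray's corner near (+78, -66) mm; the point is at its centre. Leave it alone.
Not all that is in view belongs to the job. Leave any red look-alike of the part that bears jar_mid alone. What is shaped like the part that bears stage_mid but orange is not meant.

How it is judged:
By the outcome, as a careful person would: the job done as asked, in the order asked, and still so for the second after the job is handed in, with the robot touching nothing.
It also fails if it takes over 134 s, if anything falls off the work surface, if the arm or the gripper's body presses on something with over 40 N, if the wrist force passes 120 N, or if a joint passes its speed limit or range.

## Working session

There is one attempt and no reset: what is moved stays moved. The work goes in short steps, Python scripts to look and compute and a tool call to move; the robot and the scene stay as the last step left them, time stands still between calls to the robot, and variables do not carry over. Pictures are saved under pics/ and viewed, about 12 in all and at most 16, crops included, and the job is handed in when it is done.

Besides the shell and the picture viewer there is one more tool, called after "Emit:" as name(argument=value, ...) on one line, values as JSON. servo_tool: Moves the arm, as the interface text tells. Its arguments: {"type":"object","properties":{"plan":{"type":"array"},"hand":{"type":"number"}},"required":["plan"]}

```bash
mkdir -p pics; ls; python3 - <<'E'
from plant import env
import cv2, numpy as np
print(env.pinch_z, {k:np.round(v,3) for k,v in env.get_obs().items()})
for n in ("scene","top"):
    im=env.snapshot(n); cv2.imwrite(f"pics/{n}0.png",im)
    c=env.camera_info(n); print(n,{k:np.round(v,4) for k,v in c.items()})
c=env.camera_info("wrist"); print({k:np.round(v,4) for k,v in c.items()})
E
```

```text
pics
0.0187 {'clock': np.float64(0.0), 'qpos': array([ 1.285,  0.69 , -0.195,  1.566,  0.157,  0.902, -0.215]), 'qvel': array([-0.001, -0.001, -0.   ,  0.   ,  0.002,  0.001,  0.001]), 'effort': array([ 0.0000e+00, -5.2756e+01, -1.2660e+00, -1.5343e+01, -5.3000e-02,
        7.0000e-03,  0.0000e+00]), 'ee_pos': array([ 0.196, -0.593,  0.238]), 'orientation': array([-0.001,  0.987,  0.159, -0.   ]), 'contact_force': array([0.18 , 0.336, 0.525]), 'torque': array([-0.002,  0.004, -0.02 ]), 'width': np.float64(1.0)}
scene {'fovy': np.float64(57.0666), 'cx': np.float64(255.6496), 'cy': np.float64(185.3622), 'k1': np.float64(0.0285), 'T': array([[ 0.6322,  0.4484, -0.6319,  1.2203],
       [ 0.7748, -0.3607,  0.5192, -0.4627],
       [ 0.0049, -0.8178, -0.5754,  0.6951],
       [ 0.    ,  0.    ,  0.    ,  1.    ]])}
top {'fovy': np.float64(50.3462), 'cx': np.float64(253.7484), 'cy': np.float64(196.8623), 'k1': np.float64(-0.0953), 'T': array([[-0.0028, -0.9925,  0.1225,  0.3788],
       [-0.9997,  0.0057,  0.0237,  0.0998],
       [-0.0242, -0.1224, -0.9922,  1.2714],
       [ 0.    ,  0.    ,  0.    ,  1.    ]])}
{'fovy': np.float64(60.3516), 'cx': np.float64(263.037), 'cy': np.float64(184.7016), 'k1': np.float64(-0.0338), 'T': array([[ 3.143e-01, -9.100e-01, -2.704e-01,  2.652e-01],
       [-9.493e-01, -3.014e-01, -8.940e-02, -5.703e-01],
       [-1.000e-04,  2.848e-01, -9.586e-01,  3.826e-01],
       [ 0.000e+00,  0.000e+00,  0.000e+00,  1.000e+00]])}
```

View pics/top0.png

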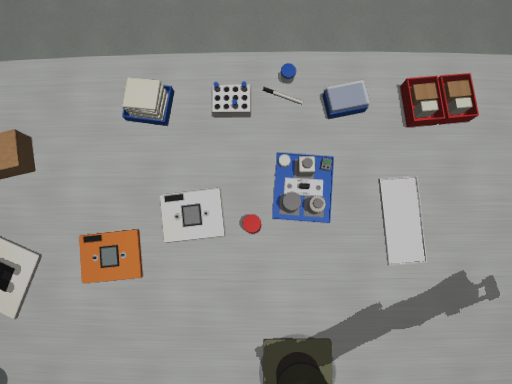

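View pics/scene0.png

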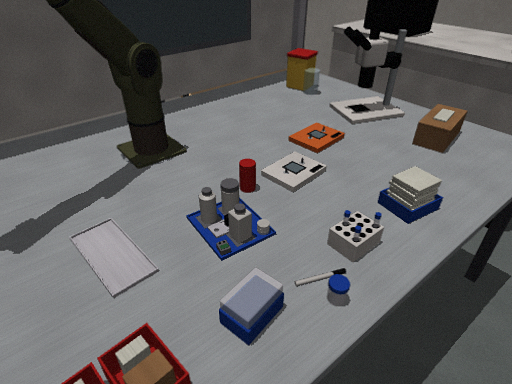

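The views show the kit tray at top-view (303,187), with the jar at (291,203), bottle at (316,205) and flask at (307,167). The side tray is at (402,220), the white stage at (192,215) with pins near (177,216) and (206,213), and a red decoy jar at (252,224).

```bash
cat > h.py <<'E'
from plant import env
import cv2, numpy as np
from scipy.spatial.transform import Rotation as R
def rays(c,px):
    f=192/np.tan(np.radians(c["fovy"])/2)
    K=np.array([[f,0,c["cx"]],[0,f,c["cy"]],[0,0,1]])
    p=cv2.undistortPoints(np.float64(px).reshape(-1,1,2),K,np.array([c["k1"],0,0,0.]))[:,0]
    T=np.array(c["T"]); d=np.c_[p,np.ones(len(p))]@T[:3,:3].T
    return T[:3,3],d
def onplane(c,px,z):
    o,d=rays(c,px); return o+d*((z-o[2])/d[:,2])[:,None]
def proj(c,P):
    T=np.linalg.inv(np.array(c["T"])); P=np.atleast_2d(P)@T[:3,:3].T+T[:3,3]
    s=P[:,:2]/P[:,2:]; s=s*(1+c["k1"]*(s**2).sum(1))[:,None]
    f=192/np.tan(np.radians(c["fovy"])/2); return s*f+[c["cx"],c["cy"]]
def to(target,yaw_y):
    "units of shift + turn deg about tool z, from present pose, for tool y at world angle yaw_y (deg)"
    o=env.get_obs(); q=np.array(o["orientation"]); M=R.from_quat(q[[1,2,3,0]]).as_matrix()
    a=np.radians(yaw_y); y=np.array([np.cos(a),np.sin(a),0]); z=np.array([0,0,-1.]); G=np.c_[np.cross(y,z),y,z]
    return np.round(M.T@(np.array(target)-o["ee_pos"])/.025,2), np.round(np.degrees(R.from_matrix(M.T@G).as_rotvec()),1)
E
cat > m.py <<'E'
from h import *
im=cv2.imread("pics/top0.png"); c=env.camera_info("top")
hsv=cv2.cvtColor(im,cv2.COLOR_BGR2HSV)
m=cv2.inRange(hsv,(105,150,60),(130,255,255)); m[:140]=0; m[240:]=0; m[:,:250]=0; m[:,350:]=0
b=cv2.boxPoints(cv2.minAreaRect(cv2.findNonZero(m)))
P=onplane(c,b,.010); print("tray corners",np.round(P[:,:2],3).tolist(),"ctr",P.mean(0).round(3))
e=P-P[[1,2,3,0]]; print([(round(np.hypot(*v[:2]),3),round(np.degrees(np.arctan2(v[1],v[0])),1)) for v in e])
for n,px,z in [("side",[(380,179),(416,177),(425,262),(389,265)],.01),("stage",[(160,195),(220,188),(224,236),(166,242)],.024),("pins",[(177,216),(206,213)],.045),
  ("jarlid",[(291,203)],.106),("bottlecap",[(318,203)],.112),("flaskcap",[(307,163)],.11),("red",[(252,224)],.1)]:
    P=onplane(c,px,z); print(n,np.round(P[:,:2],3).tolist(),P.mean(0).round(3)[:2])
k=im[140:280,150:440]; cv2.imwrite("pics/topc.png",cv2.resize(k,None,fx=2.7,fy=2.7,interpolation=cv2.INTER_CUBIC))
print("go", to([.45,-.02,.30],0))
E
python3 m.py
```

```text
tray corners [[0.469, 0.073], [0.674, 0.056], [0.66, -0.123], [0.455, -0.103]] ctr [ 0.565 -0.024  0.01 ]
[(np.float64(0.206), np.float64(175.4)), (np.float64(0.18), np.float64(85.5)), (np.float64(0.206), np.float64(-5.6)), (np.float64(0.176), np.float64(-94.4))]
side [[0.589, -0.266], [0.595, -0.382], [0.329, -0.397], [0.322, -0.284]] [ 0.459 -0.332]
stage [[0.54, 0.421], [0.561, 0.234], [0.413, 0.221], [0.395, 0.399]] [0.477 0.319]
pins [[0.473, 0.362], [0.482, 0.274]] [0.477 0.318]
jarlid [[0.504, 0.021]] [0.504 0.021]
bottlecap [[0.503, -0.056]] [ 0.503 -0.056]
flaskcap [[0.62, -0.027]] [ 0.62  -0.027]
red [[0.445, 0.133]] [0.445 0.133]
go (array([ 16.84, -18.56,  -2.45]), array([ -0.1,  -0.1, -71.7]))
```

View pics/topc.png

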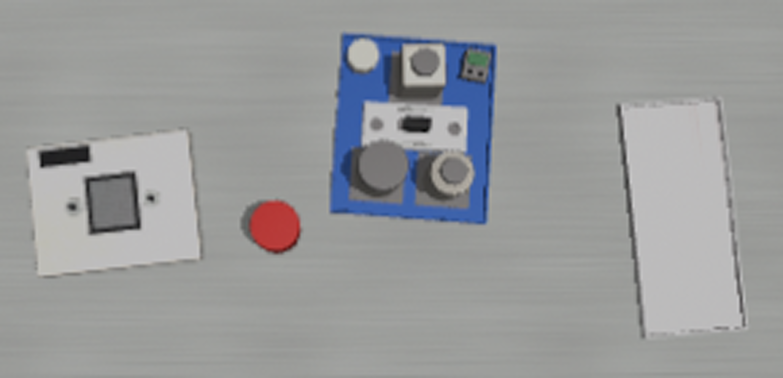

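```bash
python3 -c "
from h import *
print(to([.565,-.024,.33],-5))"
```

```text
(array([ 21.15, -16.97,  -3.66]), array([ -0.1,  -0. , -66.7]))
```

Emit:
servo_tool(plan=[[[21.15,-16.97,-3.66],[0,0,-66.7]],[[21.15,-16.97,-3.66],[0,0,-66.7]],[[21.15,-16.97,-3.66],[0,0,-66.7]],[[21.15,-16.97,-3.66],[0,0,-66.7]],[[21.15,-16.97,-3.66],[0,0,-66.7]],[[21.15,-16.97,-3.66],[0,0,-66.7]],[[21.15,-16.97,-3.66],[0,0,-66.7]],[[21.15,-16.97,-3.66],[0,0,-66.7]],[[21.15,-16.97,-3.66],[0,0,-66.7]],[[21.15,-16.97,-3.66],[0,0,-66.7]],[[21.15,-16.97,-3.66],[0,0,-66.7]],[[21.15,-16.97,-3.66],[0,0,-66.7]]], hand=-1)

```text
clock: 1.6
ee_pos: [0.5668, -0.0179, 0.3306]
orientation: [-0.001, 0.734, 0.679, 0.002]
contact_force: [0.5, 0.2, -1.1]
width: 1.003
```

```bash
cat > w.py <<'E'
from h import *
import sys,pickle
n=sys.argv[1]; c=env.camera_info("wrist"); im=env.snapshot("wrist"); cv2.imwrite(f"pics/{n}.png",im); pickle.dump(c,open(f"pics/{n}.pkl","wb"))
o=env.get_obs(); print(o["clock"],np.round(o["ee_pos"],4),np.round(o["orientation"],4),o["width"],np.round(np.array(c["T"])[:3,3],3))
E
python3 w.py w1
```

```text
1.65 [ 0.5655 -0.0218  0.3299] [-4.000e-04  7.356e-01  6.775e-01  3.000e-04] 1.0013234547577379 [0.572 0.054 0.476]
```

View pics/w1.png

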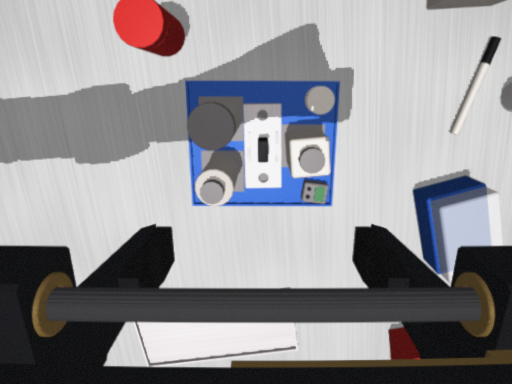

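The wrist view shows the tray at (263,143), jar lid at (212,126), bottle cap at (212,191), flask cap at (312,160), and holder holes at (263,115) and (263,178).

```bash
cat > m2.py <<'E'
from h import *
import pickle
im=cv2.imread("pics/w1.png"); c=pickle.load(open("pics/w1.pkl","rb"))
hsv=cv2.cvtColor(im,cv2.COLOR_BGR2HSV)
m=cv2.inRange(hsv,(105,130,30),(130,255,255)); r=np.zeros_like(m); r[70:215,170:350]=1; m=m*r
m=cv2.morphologyEx(m,cv2.MORPH_OPEN,np.ones((3,3)))
h=cv2.convexHull(cv2.findNonZero(m)); a=cv2.approxPolyDP(h,6,True)[:,0]
print("tray px",a.tolist())
P=onplane(c,a,.010); print(P[:,:2].round(4).tolist(),"ctr",P.mean(0).round(4))
e=P-np.roll(P,-1,0); print([(round(np.hypot(*v[:2]),3),round(np.degrees(np.arctan2(v[1],v[0])),1)) for v in e])
g=cv2.cvtColor(im,cv2.COLOR_BGR2GRAY); k=cv2.resize(g,None,fx=4,fy=4,interpolation=cv2.INTER_CUBIC)
for n,p,z,d in [("jar",(212,126),.106,54),("bottle",(212,191),.112,28),("flask",(312,160),.110,30),("hole+",(263,115),.010,14),("hole-",(263,178),.010,14)]:
    f=192/np.tan(np.radians(c["fovy"])/2); rr=d/2000*f/(np.array(c["T"])[2,3]-z)
    w=int(rr+7); s=k[int(4*(p[1]-w)):int(4*(p[1]+w)),int(4*(p[0]-w)):int(4*(p[0]+w))]
    C=cv2.HoughCircles(cv2.medianBlur(s,5),cv2.HOUGH_GRADIENT,1,100,param1=60,param2=8,minRadius=int(rr*3.4),maxRadius=int(rr*4.6))
    if C is None: print(n,"none"); continue
    x,y,q=C[0,0]; u=(x/4+p[0]-w,y/4+p[1]-w)
    print(n,np.round(u,1),round(q/4,1),"exp",round(rr,1),onplane(c,[u],z)[0].round(4))
s=im[70:215,170:350]; cv2.imwrite("pics/w1c.png",cv2.resize(s,None,fx=4.2,fy=4,interpolation=cv2.INTER_CUBIC)) 
E
python3 m2.py
```

```text
tray px [[338, 82], [330, 205], [193, 204], [186, 81]]
[[0.6742, 0.0545], [0.6593, -0.1214], [0.4549, -0.1037], [0.4694, 0.0718]] ctr [ 0.5644 -0.0247  0.01  ]
[(np.float64(0.177), np.float64(85.2)), (np.float64(0.205), np.float64(-4.9)), (np.float64(0.176), np.float64(-94.7)), (np.float64(0.206), np.float64(175.2))]
jar [211.4 126.6] 23.8 exp 24.1 [0.5118 0.0176 0.106 ]
bottle [212.4 191.6] 12.1 exp 12.7 [ 0.5049 -0.0558  0.112 ]
flask [312.6 160.9] 12.5 exp 13.6 [ 0.622  -0.0291  0.11  ]
hole+ [262.4 115.1] 5.1 exp 5.0 [0.5687 0.0183 0.01  ]
hole- [263.6 177.6] 4.7 exp 5.0 [ 0.5635 -0.0713  0.01  ]
```

```bash
cat > g.py <<'E'
from h import *
import sys
o=env.get_obs(); print(round(o["clock"],2),np.round(o["ee_pos"],4),round(o["width"],3))
for a in sys.argv[1:]:
    v=[float(t) for t in a.split(",")]; print(a,*[x.tolist() for x in to(v[:3],v[3])])
E
python3 g.py .504,-.0565,.2,-4.9 .504,-.0565,.0593,-4.9
```

```text
1.65 [ 0.5655 -0.0218  0.3299] 1.001
.504,-.0565,.2,-4.9 [-1.59, -2.34, 5.2] [-0.0, -0.1, 0.2]
.504,-.0565,.0593,-4.9 [-1.6, -2.33, 10.82] [-0.0, -0.1, 0.2]
```

Emit:
servo_tool(plan=[[[-1.6,-2.34,3],[0,0,0.2]],[[-1.6,-2.34,3],[0,0,0.2]],[[-1.6,-2.34,5.5],[0,0,0.2]],[[-1.6,-2.34,7.5],[0,0,0.2]],[[-1.6,-2.34,9.3],[0,0,0.2]],[[-1.6,-2.34,10.4],[0,0,0.2]],[[-1.6,-2.34,10.8],[0,0,0.2]],[[-1.6,-2.34,10.8],[0,0,0.2]],[[-1.6,-2.34,10.8],[0,0,0.2]],[[-1.6,-2.34,10.8],[0,0,0.2]]])

```text
clock: 2.9
ee_pos: [0.504, -0.0594, 0.0612]
orientation: [0.001, 0.738, 0.674, 0.001]
contact_force: [0.8, 1.0, 0.4]
width: 0.997
```

```bash
python3 w.py w2
```

```text
2.95 [ 0.5039 -0.0593  0.0611] [6.000e-04 7.384e-01 6.743e-01 6.000e-04] 0.9975577522220338 [0.51  0.013 0.206]
```

View pics/w2.png

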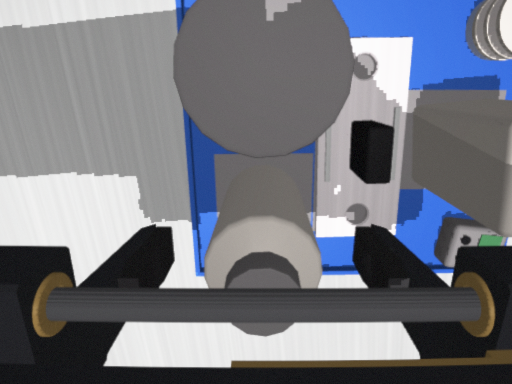

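The bottle's cap is centred between the fingers at (265,290), so I correct the y by about 2.5 mm and close.

Emit:
servo_tool(plan=[[[0.11,0,0.06],[0,0,0]],[[0.11,0,0.06],[0,0,0]],[[0.11,0,0.06],[0,0,0]],[[0.11,0,0.06],[0,0,0]],[[0.11,0,0.06],[0,0,0]],[[0.11,0,0.06],[0,0,0]]], hand=1)

```text
clock: 3.7
ee_pos: [0.5036, -0.0564, 0.0587]
orientation: [0.0, 0.738, 0.674, 0.0]
contact_force: [-0.4, 0.3, -0.3]
width: 0.537
```

```bash
python3 g.py .504,-.0565,.22,-4.9 .543,-.307,.22,-4.9 .543,-.307,.0605,-4.9; python3 -c "from h import *;print(env.get_obs()['qpos'])"
```

```text
3.7 [ 0.5036 -0.0564  0.0587] 0.537
.504,-.0565,.22,-4.9 [-0.0, 0.02, -6.45] [0.0, 0.0, -0.3]
.543,-.307,.22,-4.9 [-9.84, 2.47, -6.45] [0.0, 0.0, -0.3]
.543,-.307,.0605,-4.9 [-9.84, 2.47, -0.07] [0.0, 0.0, -0.3]
[ 0.17381587  0.8536782  -0.25252221  2.04523367  0.64360195  0.3192919
 -0.70342012]
```

Emit:
servo_tool(plan=[[[0,0,-1.5],[0,0,0]],[[0,0,-4],[0,0,0]],[[0,0,-6.4],[0,0,0]],[[-2,0.5,-6.4],[0,0,0]],[[-4,1,-6.4],[0,0,0]],[[-6,1.5,-6.4],[0,0,0]],[[-8,2,-6.4],[0,0,0]],[[-9.4,2.4,-6.4],[0,0,0]],[[-9.84,2.47,-5.4],[0,0,0]],[[-9.84,2.47,-3.9],[0,0,0]],[[-9.84,2.47,-2.4],[0,0,0]],[[-9.84,2.47,-1.4],[0,0,0]]])

```text
clock: 5.2
ee_pos: [0.5413, -0.3066, 0.0914]
orientation: [-0.002, 0.738, 0.674, -0.001]
contact_force: [-0.1, 0.1, -1.0]
width: 0.533
```

Emit:
servo_tool(plan=[[[0,0,0.8],[0,0,0]],[[0,0,1.2],[0,0,0]],[[0,0,1.32],[0,0,0]],[[0,0,1.36],[0,0,0]],[[0,0,1.36],[0,0,0]]])

```text
clock: 5.82
ee_pos: [0.5434, -0.3071, 0.0605]
orientation: [0.001, 0.738, 0.674, 0.0]
contact_force: [-0.1, -0.1, -2.4]
width: 0.535
```

```bash
python3 w.py w3; python3 g.py
```

```text
5.875 [ 0.5433 -0.3072  0.0605] [6.000e-04 7.384e-01 6.744e-01 2.000e-04] 0.5363055635403995 [ 0.549 -0.234  0.205]
5.88 [ 0.5433 -0.3072  0.0605] 0.536
```

View pics/w3.png

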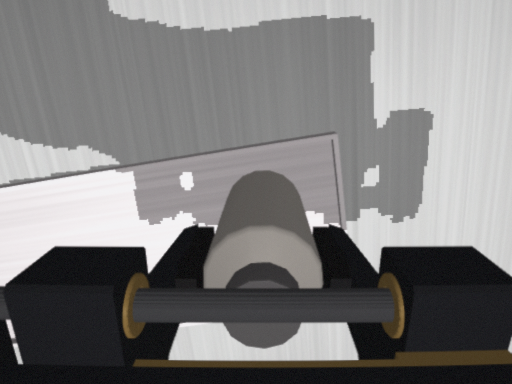

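The bottle is over the side tray, with the tray's corner visible at (336,135). I set it down and then go to the jar.

```bash
python3 - <<'E'
from h import *
import pickle
c=pickle.load(open("pics/w3.pkl","rb")); print(onplane(c,[(336,135),(0,186)],.01).round(4))
E
python3 g.py .511,.018,.20,-4.9 .511,.018,.0593,-4.9
```

```text
[[ 0.5899 -0.2658  0.01  ]
 [ 0.3789 -0.2783  0.01  ]]
5.88 [ 0.5433 -0.3072  0.0605] 0.536
.511,.018,.20,-4.9 [12.84, -2.46, -5.59] [0.1, 0.0, -0.3]
.511,.018,.0593,-4.9 [12.84, -2.46, 0.04] [0.1, 0.0, -0.3]
```

Emit:
servo_tool(plan=[[[0,0,0.06],[0,0,0]],[[0,0,0.06],[0,0,0]],[[0,0,0.06],[0,0,0]],[[0,0,0.06],[0,0,0]],[[0,0,0.06],[0,0,0]]], hand=0.1)

```text
clock: 6.5
ee_pos: [0.5433, -0.3071, 0.0587]
orientation: [0.0, 0.738, 0.674, 0.0]
contact_force: [0.5, 0.1, 4.9]
width: 0.535
```

Emit:
servo_tool(plan=[[[0,0,0],[0,0,0]],[[0,0,0],[0,0,0]],[[0,0,0],[0,0,0]],[[0,0,-2],[0,0,0]],[[0,0,-4],[0,0,0]],[[0,0,-6],[0,0,0]],[[2.4,-0.4,-6],[0,0,0]],[[4.8,-0.9,-6],[0,0,0]],[[7.2,-1.4,-6],[0,0,0]],[[9.6,-1.9,-6],[0,0,0]],[[11.7,-2.3,-6],[0,0,0]],[[12.84,-2.46,-5],[0,0,-0.3]]], hand=-1)

```text
clock: 8.0
ee_pos: [0.5114, 0.0222, 0.1845]
orientation: [0.001, 0.735, 0.678, 0.002]
contact_force: [0.6, -0.7, 0.3]
width: 0.998
```

Emit:
servo_tool(plan=[[[0,0,0],[0,0,0]],[[0,0,1.5],[0,0,0]],[[0,0,3],[0,0,0]],[[0,0,4.5],[0,0,0]],[[0,0,4.97],[0,0,0]],[[0,0,4.97],[0,0,0]],[[0,0,4.97],[0,0,0]],[[0,0,4.97],[0,0,0]]])

```text
clock: 9.0
ee_pos: [0.5114, 0.0182, 0.0601]
orientation: [0.001, 0.737, 0.676, 0.001]
contact_force: [0.1, -1.1, -0.2]
width: 0.999
```

```bash
python3 w.py w4; python3 g.py .511,.018,.0593,-4.9
```

```text
9.05 [0.5113 0.0182 0.06  ] [6.000e-04 7.367e-01 6.763e-01 8.000e-04] 0.9961443572914658 [0.517 0.091 0.205]
9.05 [0.5113 0.0182 0.06  ] 0.996
.511,.018,.0593,-4.9 [-0.01, -0.01, 0.03] [0.1, -0.0, 0.0]
```

View pics/w4.png

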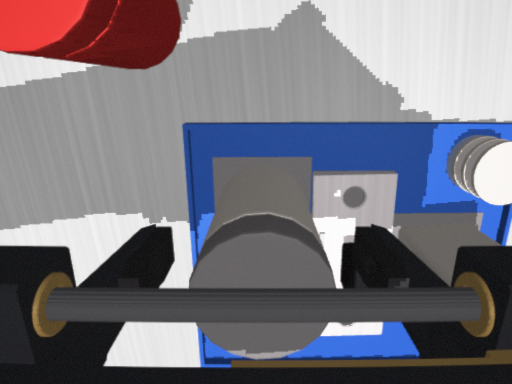

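The jar is centred between the fingers at (263,290). Closing.

Emit:
servo_tool(plan=[[[0,0,0.03],[0,0,0]],[[0,0,0.03],[0,0,0]],[[0,0,0.03],[0,0,0]],[[0,0,0.03],[0,0,0]],[[0,0,0.03],[0,0,0]],[[0,0,0.03],[0,0,0]]], hand=1)

```text
clock: 9.8
ee_pos: [0.5107, 0.0183, 0.0582]
orientation: [0.0, 0.737, 0.676, 0.0]
contact_force: [1.4, 0.2, 0.3]
width: 0.605
```

```bash
python3 g.py .511,.018,.22,-4.9 .373,-.318,.22,-4.9 .373,-.318,.06,-4.9
```

```text
9.8 [0.5107 0.0183 0.0582] 0.605
.511,.018,.22,-4.9 [-0.01, 0.01, -6.47] [0.0, -0.0, 0.0]
.373,-.318,.22,-4.9 [-13.87, -4.34, -6.47] [0.0, -0.0, 0.0]
.373,-.318,.06,-4.9 [-13.87, -4.34, -0.07] [0.0, -0.0, 0.0]
```

Emit:
servo_tool(plan=[[[0,0,-1.5],[0,0,0]],[[0,0,-4],[0,0,0]],[[0,0,-6.4],[0,0,0]],[[-1.6,-0.5,-6.4],[0,0,0]],[[-3.6,-1.1,-6.4],[0,0,0]],[[-5.8,-1.8,-6.4],[0,0,0]],[[-8,-2.5,-6.4],[0,0,0]],[[-10.2,-3.2,-6.4],[0,0,0]],[[-12.2,-3.8,-6.4],[0,0,0]],[[-13.5,-4.2,-6],[0,0,0]],[[-13.87,-4.34,-4.6],[0,0,0]],[[-13.87,-4.34,-3],[0,0,0]]])

```text
clock: 11.3
ee_pos: [0.372, -0.3196, 0.1324]
orientation: [0.001, 0.738, 0.675, -0.0]
contact_force: [0.2, 0.8, -1.7]
width: 0.605
```

Emit:
servo_tool(plan=[[[0,0,1],[0,0,0]],[[0,0,2],[0,0,0]],[[0,0,2.7],[0,0,0]],[[0,0,2.95],[0,0,0]],[[0,0,2.98],[0,0,0]],[[0,0,2.98],[0,0,0]],[[0,0,2.98],[0,0,0]]])

```text
clock: 12.18
ee_pos: [0.3733, -0.3182, 0.0593]
orientation: [0.001, 0.737, 0.676, 0.0]
contact_force: [-0.4, 0.7, -2.1]
width: 0.608
```

```bash
python3 g.py .622,-.0293,.2,-4.9
```

```text
12.18 [ 0.3733 -0.3182  0.0593] 0.608
.622,-.0293,.2,-4.9 [12.36, 8.93, -5.63] [0.1, 0.0, 0.0]
```

Emit:
servo_tool(plan=[[[0,0,0.04],[0,0,0]],[[0,0,0.04],[0,0,0]],[[0,0,0.04],[0,0,0]],[[0,0,-2],[0,0,0]],[[0,0,-4],[0,0,0]],[[0,0,-6],[0,0,0]],[[1.8,1.3,-6],[0,0,0]],[[3.6,2.6,-6],[0,0,0]],[[5.5,4,-6],[0,0,0]],[[7.5,5.4,-6],[0,0,0]],[[9.5,6.9,-6],[0,0,0]],[[11.2,8.1,-6],[0,0,0]]], hand=-1)

```text
clock: 13.68
ee_pos: [0.5998, -0.0539, 0.2087]
orientation: [0.0, 0.736, 0.677, 0.0]
contact_force: [-0.0, -0.2, 0.5]
width: 0.999
```

```bash
python3 g.py .622,-.0293,.2,-4.9  .622,-.0293,.0593,-4.9
```

```text
13.68 [ 0.5998 -0.0539  0.2087] 0.999
.622,-.0293,.2,-4.9 [1.05, 0.8, 0.35] [0.0, -0.0, 0.1]
.622,-.0293,.0593,-4.9 [1.05, 0.8, 5.98] [0.0, -0.0, 0.1]
```

Emit:
servo_tool(plan=[[[1.16,0.83,0],[0,0,0]],[[1.16,0.83,0.5],[0,0,0]],[[1.16,0.83,2.5],[0,0,0]],[[1.16,0.83,4.5],[0,0,0]],[[1.16,0.83,5.6],[0,0,0]],[[1.16,0.83,6],[0,0,0]],[[1.16,0.83,6],[0,0,0]],[[1.16,0.83,6],[0,0,0]]])

```text
clock: 14.68
ee_pos: [0.6225, -0.0293, 0.0601]
orientation: [0.001, 0.737, 0.676, 0.001]
contact_force: [-0.3, 0.4, 0.5]
width: 0.998
```

```bash
python3 w.py w5; python3 g.py .622,-.0293,.0593,-4.9
```

```text
14.725 [ 0.6226 -0.0293  0.0601] [0.0008 0.7367 0.6762 0.0009] 0.9992668266907686 [0.628 0.043 0.205]
14.72 [ 0.6226 -0.0293  0.0601] 0.999
.622,-.0293,.0593,-4.9 [-0.0, -0.02, 0.03] [0.1, -0.0, -0.0]
```

View pics/w5.png

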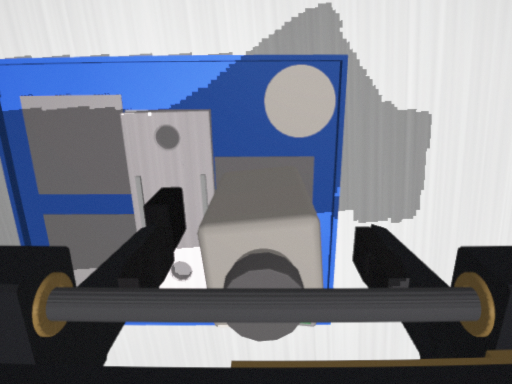

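The flask cap is centred at (263,295). Its far shoulder edge runs (203,232) to (318,225), about 3° off the jaws, so I turn slightly and grip.

Emit:
servo_tool(plan=[[[0,0,0.03],[0,0,-3]],[[0,0,0.03],[0,0,-3]],[[0,0,0.03],[0,0,-3]],[[0,0,0.03],[0,0,-3]],[[0,0,0.03],[0,0,-3]],[[0,0,0.03],[0,0,-3]]], hand=1)

```text
clock: 15.48
ee_pos: [0.622, -0.0291, 0.0582]
orientation: [0.0, 0.719, 0.695, 0.0]
contact_force: [0.4, -0.8, 1.8]
width: 0.549
```

```bash
python3 g.py .622,-.029,.22,-1.9 .460,-.353,.22,-1.9 .460,-.353,.06,-1.9
```

```text
15.47 [ 0.622  -0.0291  0.0582] 0.549
.622,-.029,.22,-1.9 [0.0, 0.0, -6.47] [0.0, 0.0, 0.0]
.460,-.353,.22,-1.9 [-13.16, -6.05, -6.48] [0.0, 0.0, 0.0]
.460,-.353,.06,-1.9 [-13.16, -6.05, -0.08] [0.0, 0.0, 0.0]
```

Emit:
servo_tool(plan=[[[0,0,-1.5],[0,0,0]],[[0,0,-4],[0,0,0]],[[0,0,-6.4],[0,0,0]],[[-1.6,-0.7,-6.4],[0,0,0]],[[-3.5,-1.6,-6.4],[0,0,0]],[[-5.5,-2.5,-6.4],[0,0,0]],[[-7.6,-3.5,-6.4],[0,0,0]],[[-9.7,-4.5,-6.4],[0,0,0]],[[-11.7,-5.4,-6.4],[0,0,0]],[[-12.9,-5.9,-6.2],[0,0,0]],[[-13.16,-6.05,-5.6],[0,0,0]],[[-13.16,-6.05,-4],[0,0,0]]])

```text
clock: 16.98
ee_pos: [0.461, -0.3531, 0.1581]
orientation: [0.002, 0.719, 0.695, 0.001]
contact_force: [0.3, 1.1, -1.8]
width: 0.544
```

Emit:
servo_tool(plan=[[[0,0,1.2],[0,0,0]],[[0,0,2.4],[0,0,0]],[[0,0,3.5],[0,0,0]],[[0,0,3.9],[0,0,0]],[[0,0,3.99],[0,0,0]],[[0,0,3.99],[0,0,0]],[[0,0,3.99],[0,0,0]]])

```text
clock: 17.85
ee_pos: [0.4603, -0.3534, 0.059]
orientation: [0.001, 0.719, 0.695, 0.0]
contact_force: [-0.1, -0.1, -1.7]
width: 0.546
```

```bash
python3 g.py .5661,-.0265,.2,-3.3
```

```text
17.85 [ 0.4603 -0.3534  0.059 ] 0.546
.5661,-.0265,.2,-3.3 [13.2, 3.81, -5.65] [0.1, 0.1, 1.4]
```

Emit:
servo_tool(plan=[[[0,0,0.04],[0,0,0]],[[0,0,0.04],[0,0,0]],[[0,0,0.04],[0,0,0]],[[0,0,-2],[0,0,0]],[[0,0,-4],[0,0,0]],[[0,0,-6],[0,0,0]],[[2.3,0.6,-6],[0,0,0]],[[4.6,1.3,-6],[0,0,0]],[[6.9,2,-6],[0,0,0]],[[9.2,2.6,-6],[0,0,0]],[[11.5,3.3,-6],[0,0,0]],[[13.2,3.81,-5.6],[0,0,1.4]]], hand=-1)

```text
clock: 19.35
ee_pos: [0.567, -0.0229, 0.199]
orientation: [0.0, 0.726, 0.687, 0.001]
contact_force: [0.9, -0.5, -0.3]
width: 0.999
```

Emit:
servo_tool(plan=[[[0,0,0],[0,0,0]],[[0,0,0],[0,0,0]],[[0,0,0],[0,0,0]]])

```text
clock: 19.73
ee_pos: [0.5654, -0.0284, 0.1982]
orientation: [0.0, 0.728, 0.686, -0.001]
contact_force: [0.2, -0.5, -0.4]
width: 1.001
```

```bash
python3 w.py w6; python3 g.py; python3 - <<'E'
from h import *
im=env.snapshot("top"); cv2.imwrite("pics/top1.png",cv2.resize(im[140:280,150:440],None,fx=2.6,fy=2.6,interpolation=cv2.INTER_CUBIC))
E
python3 - <<'E'
import cv2,numpy as np
a=cv2.imread("pics/w6.png");b=cv2.imread("pics/top1.png")
b=cv2.resize(b,None,fx=a.shape[1]/b.shape[1],fy=a.shape[1]/b.shape[1]);cv2.imwrite("pics/c6.png",np.vstack([a[:340],b]))
E
```

```text
19.775 [ 0.5655 -0.0283  0.1983] [ 3.000e-04  7.280e-01  6.856e-01 -5.000e-04] 0.9957889700949103 [0.569 0.045 0.343]
19.77 [ 0.5655 -0.0283  0.1983] 0.996
```

View pics/c6.png

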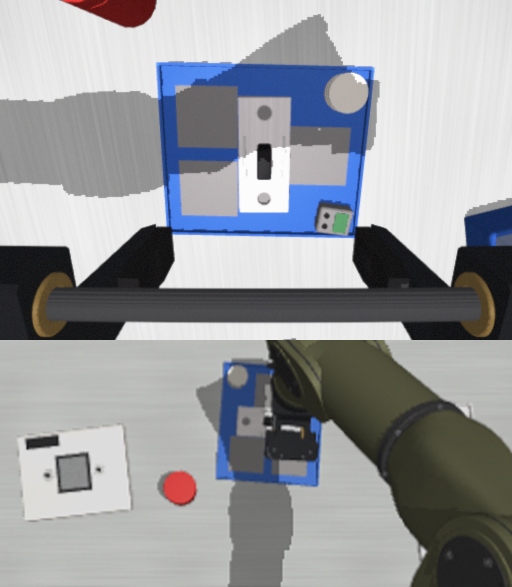

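The holder stands alone in the tray, with holes at (264,112) and (264,198) and the three spots free. I measure the holes and the spots.

```bash
cat > circ.py <<'E'
from h import *
import pickle
def circ(name,p,z,d,lo=.8,hi=1.2):
    im=cv2.imread(f"pics/{name}.png",0); c=pickle.load(open(f"pics/{name}.pkl","rb"))
    f=192/np.tan(np.radians(c["fovy"])/2); rr=d/2*f/(np.array(c["T"])[2,3]-z); w=int(rr+6)
    x0,y0=int(p[0])-w,int(p[1])-w; s=cv2.resize(im[y0:y0+2*w,x0:x0+2*w],None,fx=6,fy=6,interpolation=cv2.INTER_CUBIC)
    C=cv2.HoughCircles(cv2.GaussianBlur(s,(7,7),0),cv2.HOUGH_GRADIENT,1,200,param1=40,param2=6,minRadius=int(rr*6*lo),maxRadius=int(rr*6*hi))
    x,y,q=C[0,0]; u=((x+.5)/6-.5+x0,(y+.5)/6-.5+y0); P=onplane(c,[u],z)[0]
    print(np.round(u,1),round(q/6,1),round(rr,1),P.round(4)); return P
def pair(name,p,q,z,d,**k):
    A=circ(name,p,z,d,**k); B=circ(name,q,z,d,**k); D=A-B
    print("mid",((A+B)/2).round(4),"len",np.hypot(*D[:2]).round(4),"xangle",np.degrees(np.arctan2(D[1],D[0])).round(2)-90)
E
python3 - <<'E'
from circ import *
pair("w6",(264,112),(264,198),.010,.014)
c=pickle.load(open("pics/w6.pkl","rb")); im=cv2.imread("pics/w6.png")
m=cv2.inRange(cv2.cvtColor(im,cv2.COLOR_BGR2HSV),(105,120,25),(130,255,255)); r=np.zeros_like(m); r[55:238,150:380]=1; m*=r
a=cv2.approxPolyDP(cv2.convexHull(cv2.findNonZero(m)),8,True)[:,0]; P=onplane(c,a,.01); print(a.tolist(),P.mean(0).round(4))
m2=cv2.erode((~m)*r,np.ones((3,3))); n,l,s,ce=cv2.connectedComponentsWithStats((m2>0).astype(np.uint8))
for i in range(1,n):
    if s[i,4]>600: print(s[i].tolist(),onplane(c,[s[i,:2]+(s[i,2:4]-1)/2],.004)[0].round(4))
E
```

```text
[263.8 112.3] 7.4 6.9 [0.5684 0.0197 0.01  ]
[263.7 198.3] 6.2 6.9 [ 0.5629 -0.07    0.01  ]
mid [ 0.5656 -0.0252  0.01  ] len 0.0898 xangle -3.519999999999996
[[373, 68], [355, 237], [171, 233], [157, 63]] [ 0.566  -0.0245  0.01  ]
[151, 56, 228, 181, 5697] [ 0.567 -0.015  0.004]
[325, 73, 43, 40, 1327] [0.6509 0.0338 0.004 ]
[176, 86, 174, 130, 15822] [ 0.5647 -0.0196  0.004 ]
[316, 204, 36, 31, 900] [ 0.6385 -0.1008  0.004 ]
```

Emit:
servo_tool(plan=[[[0.1,0,1.5],[0,0,0]],[[0.1,0,3.5],[0,0,0]],[[0.1,0,5.5],[0,0,0]],[[0.1,0,6.7],[0,0,0]],[[0.1,0,7.2],[0,0,0]],[[0.1,0,7.2],[0,0,0]],[[0.1,0,7.2],[0,0,0]],[[0.1,0,7.2],[0,0,0]]])

```text
clock: 20.82
ee_pos: [0.5668, -0.0239, 0.0195]
orientation: [0.001, 0.727, 0.686, 0.001]
contact_force: [0.1, -0.8, -0.8]
width: 1.0
```

```bash
python3 g.py .5657,-.0255,.0158,-3.5
```

```text
20.82 [ 0.5668 -0.0239  0.0195] 1.0
.5657,-.0255,.0158,-3.5 [-0.07, -0.04, 0.15] [0.1, -0.0, 0.2]
```

Emit:
servo_tool(plan=[[[-0.07,-0.04,0.14],[0,0,0]],[[-0.07,-0.04,0.14],[0,0,0]],[[-0.07,-0.04,0.14],[0,0,0]],[[-0.07,-0.04,0.14],[0,0,0]],[[-0.07,-0.04,0.14],[0,0,0]],[[-0.07,-0.04,0.14],[0,0,0]],[[-0.07,-0.04,0.14],[0,0,0]],[[-0.07,-0.04,0.14],[0,0,0]]], hand=1)

```text
clock: 21.82
ee_pos: [0.565, -0.0254, 0.0147]
orientation: [0.0, 0.727, 0.687, 0.0]
contact_force: [0.3, -0.6, -0.6]
width: 0.158
```

```bash
python3 g.py .5657,-.0255,.22,-3.5 .477,.25,.22,5.8
```

```text
21.82 [ 0.565  -0.0254  0.0147] 0.158
.5657,-.0255,.22,-3.5 [-0.0, 0.03, -8.21] [0.0, -0.0, 0.2]
.477,.25,.22,5.8 [10.8, -4.14, -8.21] [0.0, -0.0, -9.1]
```

Emit:
servo_tool(plan=[[[0,0,-1],[0,0,0]],[[0,0,-3],[0,0,0]],[[0,0,-5.4],[0,0,0]],[[0,0,-7.8],[0,0,0]],[[0,0,-10],[0,0,0]],[[1.8,-0.7,-11.4],[0,0,-3]],[[3.8,-1.6,-11.4],[0,0,-6]],[[5.8,-2.5,-11.4],[0,0,-9.1]],[[7.6,-3.3,-11.4],[0,0,-9.1]],[[9.2,-4.1,-11.4],[0,0,-9.1]],[[9.2,-4.1,-11.4],[0,0,-9.1]],[[9.2,-4.1,-11.4],[0,0,-9.1]]])

```text
clock: 23.32
ee_pos: [0.4756, 0.2091, 0.2994]
orientation: [0.0, 0.67, 0.742, -0.001]
contact_force: [-0.1, 0.4, -0.6]
width: 0.155
```

Emit:
servo_tool(plan=[[[0,0,0],[0,0,0]],[[0,0,0],[0,0,0]],[[0,0,0],[0,0,0]]])

```text
clock: 23.7
ee_pos: [0.4759, 0.2094, 0.2996]
orientation: [0.0, 0.671, 0.742, -0.0]
contact_force: [0.8, 0.1, -1.3]
width: 0.156
```

```bash
python3 w.py w7; python3 -c "
from h import *
import pickle
print(proj(pickle.load(open('pics/w7.pkl','rb')),[[.473,.362,.045],[.482,.274,.045]]))"
```

```text
23.75 [0.4758 0.2096 0.2996] [ 0.000e+00  6.706e-01  7.418e-01 -1.000e-04] 0.1561941886271504 [0.468 0.282 0.444]
[[275.08910212  12.2377675 ]
 [274.49783157  94.90516139]]
```

View pics/w7.png

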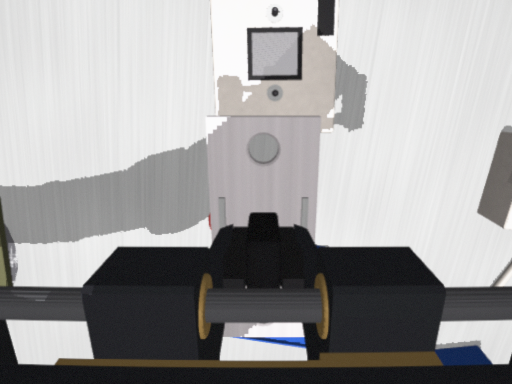

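The stage pins are at (275,12) and (275,93), with the held holder's leading hole at (263,148). I measure both.

```bash
python3 - <<'E'
from h import *
import pickle
c=pickle.load(open("pics/w7.pkl","rb")); g=cv2.imread("pics/w7.png",0); o=env.get_obs()
for p in [(275,12),(275,93)]:
    s=g[p[1]-9:p[1]+10,p[0]-9:p[0]+10]; print(s[2:17,2:17])
    m=(s<70); y,x=np.nonzero(m); w=(70.-s)[m]; u=((x*w).sum()/w.sum()+p[0]-9,(y*w).sum()/w.sum()+p[1]-9)
    print(np.round(u,2),m.sum(),onplane(c,[u],.045)[0].round(4),onplane(c,[u],.024)[0].round(4))
from circ import circ
A=circ("w7",(263,148),.295,.014)
o=env.get_obs(); a=np.radians(5.8-0); print("hole-tcp",A-o["ee_pos"])
q=np.array(o["orientation"]); M=R.from_quat(q[[1,2,3,0]]).as_matrix(); print("in tool",M.T@(A-o["ee_pos"]))
E
```

```text
[[249 248 245 242 243 242 241 242 243 244 245 246 249 250 250]
 [244 239 242 242 240 236 225 228 237 240 241 243 246 249 250]
 [244 243 242 239 210 142 105 112 155 220 241 242 243 246 249]
 [243 243 242 226 157  85  93 106 100 148 224 242 244 241 247]
 [245 245 243 207 109  77  99 106  89 100 210 242 245 245 246]
 [245 245 243 200  97  59  80  88  73  80 170 228 242 244 239]
 [244 244 241 191  85  50  50  55  56  64 122 173 228 242 244]
 [245 245 241 187  80  49  51  54  52  73 154 193 232 244 245]
 [245 244 234 172  73  46  49  52  53  99 209 239 243 244 244]
 [244 244 240 199  98  54  48  46  64 129 220 242 243 243 239]
 [244 244 243 224 160  93  66  69 116 191 235 243 244 242 238]
 [244 244 245 242 224 179 149 154 200 233 242 244 243 243 238]
 [243 243 244 243 242 239 231 232 240 242 242 243 242 241 246]
 [245 244 244 244 244 244 243 244 244 244 244 244 244 242 248]
 [245 242 243 243 243 243 243 243 243 243 242 239 241 247 250]]
[274.35  12.43] 20 [0.4722 0.3617 0.045 ] [0.4724 0.3659 0.024 ]
[[184 178 169 164 158 158 155 157 159 160 161 169 180 191 194]
 [176 163 158 156 157 156 
[... 361 characters left out ...]
 155 129  77  49  56  66  62  60 112 150 157 159 170]
 [156 156 154 137  95  54  50  57  56  69 122 155 157 159 171]
 [158 158 158 148 124  86  58  57  77 110 141 157 157 159 175]
 [162 155 156 155 148 131 115 112 129 143 153 157 158 162 180]
 [168 159 158 158 157 154 149 149 152 155 157 157 161 172 186]
 [177 166 156 157 157 154 155 152 156 156 156 158 168 182 193]
 [185 176 166 159 155 154 152 153 155 153 160 167 180 189 193]
 [190 185 180 175 167 161 159 162 163 167 173 181 190 193 194]]
[274.56  92.77] 21 [0.4818 0.2764 0.045 ] [0.4825 0.2761 0.024 ]
[262.8 147.7] 15.7 15.5 [0.4705 0.2553 0.295 ]
hole-tcp [-0.00534055  0.04571271 -0.00464725]
in tool [ 0.04601881 -0.00071471  0.00463986]
```

```bash
python3 g.py .4774,.3206,.30,6.4 .4774,.3206,.064,6.4
```

```text
23.75 [0.4758 0.2096 0.2996] 0.156
.4774,.3206,.30,6.4 [4.41, 0.51, -0.01] [-0.0, 0.0, -0.6]
.4774,.3206,.064,6.4 [4.41, 0.51, 9.43] [-0.0, 0.0, -0.6]
```

Emit:
servo_tool(plan=[[[1.5,0.2,0],[0,0,-0.6]],[[3.3,0.4,1],[0,0,-0.6]],[[4.41,0.51,2.5],[0,0,-0.6]],[[4.41,0.51,4.5],[0,0,-0.6]],[[4.41,0.51,6.5],[0,0,-0.6]],[[4.41,0.51,8],[0,0,-0.6]],[[4.41,0.51,9],[0,0,-0.6]],[[4.41,0.51,9.4],[0,0,-0.6]],[[4.41,0.51,9.4],[0,0,-0.6]],[[4.41,0.51,9.4],[0,0,-0.6]],[[4.41,0.51,9.4],[0,0,-0.6]]])

```text
clock: 25.12
ee_pos: [0.4778, 0.3214, 0.0658]
orientation: [0.0, 0.666, 0.746, 0.001]
contact_force: [0.4, -0.8, -1.1]
width: 0.155
```

```bash
python3 w.py w8; python3 g.py .4774,.3206,.036,6.4
```

```text
25.175 [0.4776 0.3213 0.0656] [2.000e-04 6.665e-01 7.455e-01 8.000e-04] 0.15546119317896065 [0.469 0.394 0.21 ]
25.18 [0.4776 0.3213 0.0656] 0.155
.4774,.3206,.036,6.4 [-0.03, -0.01, 1.18] [0.1, -0.0, 0.0]
```

View pics/w8.png

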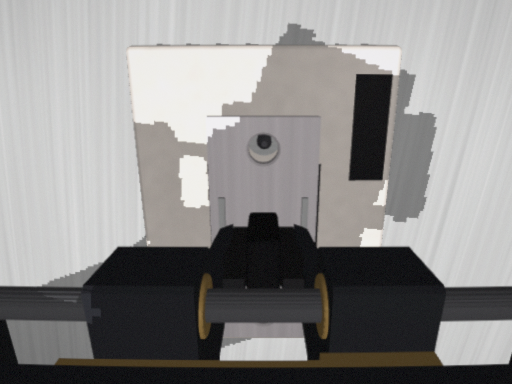

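```bash
python3 - <<'E'
from h import *
import pickle
c=pickle.load(open("pics/w8.pkl","rb")); g=cv2.imread("pics/w8.png",0)
print(g[130:164:1,250:278:2])
from circ import circ
A=circ("w8",(263,148),.061,.014)
print(onplane(c,[(263.5,141)],.045))
E
```

```text
[[153 152 151 149 149 151 148 150 151 148 149 148 149 154]
 [152 150 152 152 148 151 148 148 151 148 149 150 152 154]
 [151 151 151 151 147 141 135 136 143 144 148 148 151 155]
 [152 151 151 143 129 122 118 118 123 127 142 148 152 155]
 [151 150 145 127 105  90  79  80  95 112 125 144 153 155]
 [150 146 132 124  71  54  46  47  57  74 106 129 148 153]
 [148 137 127 126  50  34  35  34  39  43  78 118 140 155]
 [145 130 127 121  43  35  38  37  39  39  63 122 124 150]
 [136 128 130 113  37  36  35  39  40  41  59 125 121 138]
 [130 128 130 105  37  34  40  39  41  40  53 125 123 132]
 [128 129 130 100  35  37  38  41  41  38  48 126 125 123]
 [130 130 129 101  34  37  44  53  44  39  41 119 128 120]
 [130 128 129 108  38  36  50  58  49  41  44 116 131 127]
 [129 130 128 108  35  34  55  57  53  38  48 126 132 129]
 [128 130 129 116  40  31  57  55  55  40  57 126 129 128]
 [126 127 127 123  57  33  53  59  52  38  77 126 128 130]
 [125 127 127 127  94  36  45  52  47  41  99 127 128 128]
 [129 128 128 129 119  58  35  37  40  65 123 129 129 128]
 [133 129 128 130 128  99  56  44  64 
[... 290 characters left out ...]
 128 130 131 143 153 119]
 [126 153 154 150 141 131 131 134 132 138 144 149 151 113]
 [114 151 151 152 151 148 146 144 145 148 152 153 139 103]
 [108 136 153 153 154 155 153 155 154 154 152 155 121 109]
 [121 116 150 151 155 154 155 157 156 157 155 145  97 117]
 [132 108 134 155 154 155 156 156 155 154 152 116  98 125]
 [136 118 109 144 154 156 156 156 157 155 138  93 111 132]
 [137 132 105 115 146 153 155 154 153 142 105  96 122 140]
 [143 135 119  97 113 125 136 132 125 106  92 114 128 148]
 [150 142 132 111  95  97 103 102  98  91 108 124 138 151]
 [148 146 138 130 118  99  96  95 105 111 122 130 148 153]]
[263.2 147.5] 13.8 15.5 [0.4719 0.3673 0.061 ]
[[0.4720817  0.36778427 0.045     ]]
```

The pin tip sits in the leading hole, at about (264,143) against the hole's (263,148). That is within 1 mm in world coordinates, so I lower.

Emit:
servo_tool(plan=[[[-0.03,0,0.4],[0,0,0]],[[-0.03,0,0.7],[0,0,0]],[[-0.03,0,1.0],[0,0,0]],[[-0.03,0,1.18],[0,0,0]],[[-0.03,0,1.22],[0,0,0]],[[-0.03,0,1.22],[0,0,0]],[[-0.03,0,1.22],[0,0,0]]])

```text
clock: 26.05
ee_pos: [0.4769, 0.32, 0.0347]
orientation: [0.0, 0.666, 0.746, -0.0]
contact_force: [-1.3, -1.7, 6.1]
width: 0.16
```

```bash
python3 g.py; python3 -c "
from h import *
print(env.get_obs()['contact_force'])"
```

```text
26.05 [0.4769 0.32   0.0347] 0.16
[-1.31179752 -1.69069681  6.14129758]
```

Emit:
servo_tool(plan=[[[0,0,0],[0,0,0]],[[0,0,0],[0,0,0]],[[0,0,0],[0,0,0]],[[0,0,0],[0,0,0]],[[0,0,-0.8],[0,0,0]],[[0,0,-2.5],[0,0,0]],[[0,0,-4.5],[0,0,0]],[[0,0,-6.5],[0,0,0]],[[0,0,-6.6],[0,0,0]],[[0,0,-6.6],[0,0,0]]], hand=-1)

```text
clock: 27.3
ee_pos: [0.4771, 0.3197, 0.1989]
orientation: [0.0, 0.666, 0.746, -0.0]
contact_force: [0.8, -0.3, -0.2]
width: 1.001
```

```bash
python3 w.py w9; python3 - <<'E'
from h import *
im=env.snapshot("scene"); a=cv2.imread("pics/w9.png")
b=cv2.resize(im[120:310,50:350],(512,324)); cv2.imwrite("pics/c9.png",np.vstack([a[:270],b]))
E
python3 g.py .460,-.353,.22,-1.9
```

```text
27.35 [0.4768 0.3194 0.1981] [ 1.000e-04  6.664e-01  7.456e-01 -1.100e-03] 0.9995764446002704 [0.468 0.392 0.343]
27.4 [0.4766 0.3193 0.1977] 1.001
.460,-.353,.22,-1.9 [-26.65, -3.67, -0.83] [-0.1, 0.1, 8.3]
```

View pics/c9.png

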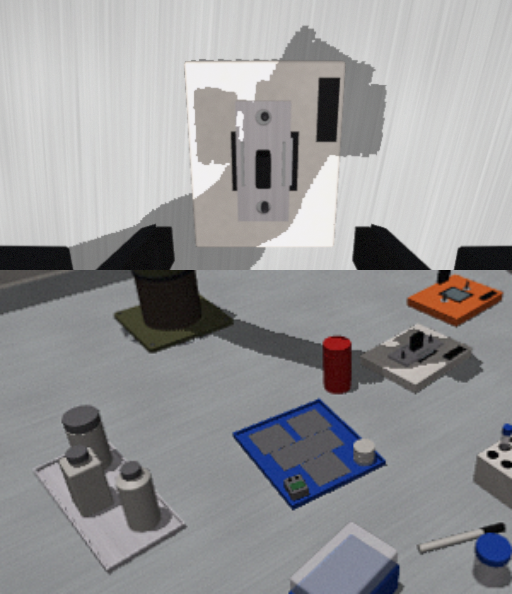

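The holder lies flat with both pins through its holes at (264,117) and (263,207). All three containers stand upright on the side tray, so I fetch the flask.

Emit:
servo_tool(plan=[[[-2.3,-0.3,-0.8],[0,0,1]],[[-4.7,-0.6,-0.8],[0,0,2]],[[-7.1,-0.9,-0.8],[0,0,3]],[[-9.5,-1.3,-0.8],[0,0,4]],[[-11.9,-1.6,-0.8],[0,0,5]],[[-14.3,-2,-0.8],[0,0,6]],[[-16.7,-2.3,-0.8],[0,0,7]],[[-19.1,-2.6,-0.8],[0,0,8]],[[-21.5,-2.9,-0.8],[0,0,8.3]],[[-23.8,-3.3,-0.8],[0,0,8.3]],[[-25.8,-3.6,-0.8],[0,0,8.3]],[[-26.65,-3.67,-0.8],[0,0,8.3]]])

```text
clock: 28.9
ee_pos: [0.4584, -0.3558, 0.217]
orientation: [-0.001, 0.72, 0.693, -0.001]
contact_force: [0.4, 0.2, -0.2]
width: 0.998
```

Emit:
servo_tool(plan=[[[0,0,0],[0,0,0]],[[0,0,0],[0,0,0]],[[0,0,1],[0,0,0]],[[0,0,1],[0,0,0]]])

```text
clock: 29.4
ee_pos: [0.4597, -0.3498, 0.1929]
orientation: [-0.002, 0.717, 0.697, -0.0]
contact_force: [-0.2, -0.1, 0.2]
width: 1.005
```

```bash
python3 g.py .4603,-.3534,.0585,-1.9
```

```text
29.4 [ 0.4597 -0.3498  0.1929] 1.005
.4603,-.3534,.0585,-1.9 [-0.16, 0.05, 5.38] [-0.2, -0.1, 0.2]
```

Emit:
servo_tool(plan=[[[-0.16,0.05,0.5],[0,0,0.2]],[[-0.16,0.05,2],[0,0,0.2]],[[-0.16,0.05,3.5],[0,0,0.2]],[[-0.16,0.05,4.8],[0,0,0.2]],[[-0.16,0.05,5.3],[0,0,0.2]],[[-0.16,0.05,5.38],[0,0,0.2]],[[-0.16,0.05,5.38],[0,0,0.2]],[[-0.16,0.05,5.38],[0,0,0.2]]])

```text
clock: 30.4
ee_pos: [0.4624, -0.3566, 0.0609]
orientation: [0.001, 0.72, 0.694, 0.0]
contact_force: [0.1, 0.6, 0.4]
width: 0.998
```

```bash
python3 g.py .4603,-.3534,.0582,-1.9
```

```text
30.4 [ 0.4624 -0.3566  0.0609] 0.998
.4603,-.3534,.0582,-1.9 [0.12, -0.09, 0.11] [0.1, 0.1, -0.2]
```

Emit:
servo_tool(plan=[[[0.12,-0.09,0.08],[0,0,0]],[[0.12,-0.09,0.08],[0,0,0]],[[0.12,-0.09,0.08],[0,0,0]]])

```text
clock: 30.78
ee_pos: [0.4596, -0.353, 0.0578]
orientation: [0.0, 0.72, 0.694, -0.0]
contact_force: [-0.1, 0.3, -0.3]
width: 0.999
```

Emit:
servo_tool(plan=[[[0,0,0],[0,0,0]],[[0,0,0],[0,0,0]],[[0,0,0],[0,0,0]],[[0,0,0],[0,0,0]],[[0,0,0],[0,0,0]],[[0,0,0],[0,0,0]]], hand=1)

```text
clock: 31.52
ee_pos: [0.4598, -0.353, 0.0578]
orientation: [0.0, 0.72, 0.694, 0.0]
contact_force: [1.8, 0.5, 0.4]
width: 0.541
```

```bash
python3 g.py .622,-.0291,.22,-1.9 .622,-.0291,.06,-1.9
```

```text
31.52 [ 0.4598 -0.353   0.0578] 0.541
.622,-.0291,.22,-1.9 [13.18, 6.02, -6.49] [0.0, 0.0, -0.2]
.622,-.0291,.06,-1.9 [13.18, 6.02, -0.09] [0.0, 0.0, -0.2]
```

Emit:
servo_tool(plan=[[[0,0,-1.5],[0,0,0]],[[0,0,-4],[0,0,0]],[[0,0,-6.4],[0,0,0]],[[1.6,0.7,-6.4],[0,0,0]],[[3.5,1.6,-6.4],[0,0,0]],[[5.5,2.5,-6.4],[0,0,0]],[[7.6,3.5,-6.4],[0,0,0]],[[9.7,4.4,-6.4],[0,0,0]],[[11.7,5.3,-6.4],[0,0,0]],[[12.9,5.9,-6.4],[0,0,0]],[[13.18,6.02,-6.2],[0,0,0]],[[13.18,6.02,-5],[0,0,0]]])

```text
clock: 33.02
ee_pos: [0.6228, -0.0296, 0.1834]
orientation: [0.001, 0.72, 0.694, 0.001]
contact_force: [0.1, -0.2, -1.3]
width: 0.545
```

Emit:
servo_tool(plan=[[[0,0,1],[0,0,0]],[[0,0,2.4],[0,0,0]],[[0,0,3.8],[0,0,0]],[[0,0,4.6],[0,0,0]],[[0,0,4.7],[0,0,0]],[[0,0,4.7],[0,0,0]],[[0,0,4.7],[0,0,0]]])

```text
clock: 33.9
ee_pos: [0.6228, -0.0292, 0.0665]
orientation: [0.001, 0.72, 0.694, 0.001]
contact_force: [0.7, 0.4, -1.4]
width: 0.54
```

```bash
python3 g.py .622,-.0290,.0584,-1.9
```

```text
33.9 [ 0.6228 -0.0292  0.0665] 0.54
.622,-.0290,.0584,-1.9 [0.01, -0.03, 0.32] [0.1, -0.0, -0.2]
```

Fine position; lower the last bit, then release.

Emit:
servo_tool(plan=[[[0,-0.03,0.2],[0,0,0]],[[0,-0.03,0.32],[0,0,0]],[[0,-0.03,0.34],[0,0,0]],[[0,-0.03,0.34],[0,0,0]]])

```text
clock: 34.4
ee_pos: [0.6213, -0.0292, 0.0576]
orientation: [0.0, 0.72, 0.694, -0.0]
contact_force: [-1.9, -0.1, 6.3]
width: 0.545
```

```bash
python3 g.py .3733,-.3182,.22,-4.9
```

```text
34.4 [ 0.6213 -0.0292  0.0576] 0.545
.3733,-.3182,.22,-4.9 [-11.91, -9.49, -6.49] [0.0, 0.0, 2.8]
```

Emit:
servo_tool(plan=[[[0,0,0],[0,0,0]],[[0,0,0],[0,0,0]],[[0,0,0],[0,0,0]],[[0,0,-2],[0,0,0]],[[0,0,-4],[0,0,0]],[[0,0,-6],[0,0,0]],[[-1.8,-1.4,-6],[0,0,0]],[[-3.6,-2.9,-6],[0,0,0]],[[-5.5,-4.4,-6],[0,0,0]],[[-7.4,-5.9,-6],[0,0,1]],[[-9.3,-7.4,-6],[0,0,2]],[[-11,-8.8,-6],[0,0,2.8]]], hand=-1)

```text
clock: 35.9
ee_pos: [0.3897, -0.2977, 0.2067]
orientation: [0.0, 0.737, 0.676, -0.0]
contact_force: [-0.0, -1.0, 0.5]
width: 1.001
```

Emit:
servo_tool(plan=[[[-0.91,-0.69,0],[0,0,0]],[[-0.91,-0.69,0],[0,0,0]],[[-0.91,-0.69,1],[0,0,0]],[[-0.91,-0.69,3],[0,0,0]],[[-0.91,-0.69,5],[0,0,0]],[[-0.91,-0.69,5.8],[0,0,0]],[[-0.91,-0.69,5.8],[0,0,0]],[[-0.91,-0.69,5.8],[0,0,0]],[[-0.91,-0.69,5.8],[0,0,0]]])

```text
clock: 37.02
ee_pos: [0.3732, -0.3174, 0.0628]
orientation: [0.001, 0.737, 0.676, 0.0]
contact_force: [-0.1, 0.8, 0.5]
width: 1.005
```

```bash
python3 g.py .3733,-.3182,.0583,-4.9
```

```text
37.02 [ 0.3732 -0.3174  0.0628] 1.005
.3733,-.3182,.0583,-4.9 [-0.03, 0.01, 0.18] [0.1, 0.0, 0.0]
```

Emit:
servo_tool(plan=[[[-0.03,0,0.16],[0,0,0]],[[-0.03,0,0.16],[0,0,0]],[[-0.03,0,0.16],[0,0,0]],[[-0.03,0,0.16],[0,0,0]],[[-0.03,0,0.16],[0,0,0]],[[-0.03,0,0.16],[0,0,0]],[[-0.03,0,0.16],[0,0,0]]], hand=1)

```text
clock: 37.9
ee_pos: [0.3725, -0.318, 0.0578]
orientation: [0.0, 0.736, 0.676, 0.0]
contact_force: [1.2, -0.6, -0.2]
width: 0.604
```

```bash
python3 g.py .5107,.0183,.22,-4.9 .5107,.0183,.0583,-4.9
```

```text
37.9 [ 0.3725 -0.318   0.0578] 0.604
.5107,.0183,.22,-4.9 [13.87, 4.37, -6.49] [0.0, 0.0, 0.0]
.5107,.0183,.0583,-4.9 [13.87, 4.37, -0.02] [0.0, 0.0, 0.0]
```

Emit:
servo_tool(plan=[[[0,0,-1.5],[0,0,0]],[[0,0,-4],[0,0,0]],[[0,0,-6.4],[0,0,0]],[[1.6,0.5,-6.4],[0,0,0]],[[3.6,1.1,-6.4],[0,0,0]],[[5.8,1.8,-6.4],[0,0,0]],[[8,2.5,-6.4],[0,0,0]],[[10.2,3.2,-6.4],[0,0,0]],[[12.2,3.9,-6.4],[0,0,0]],[[13.5,4.3,-6.4],[0,0,0]],[[13.87,4.37,-6.2],[0,0,0]],[[13.87,4.37,-5],[0,0,0]]])

```text
clock: 39.4
ee_pos: [0.511, 0.018, 0.1829]
orientation: [0.001, 0.737, 0.676, 0.001]
contact_force: [0.0, -1.1, -2.6]
width: 0.612
```

Emit:
servo_tool(plan=[[[0,0,1],[0,0,0]],[[0,0,2.4],[0,0,0]],[[0,0,3.8],[0,0,0]],[[0,0,4.6],[0,0,0]],[[0,0,4.7],[0,0,0]],[[0,0,4.7],[0,0,0]],[[0,0,4.7],[0,0,0]]])

```text
clock: 40.28
ee_pos: [0.5109, 0.0179, 0.0661]
orientation: [0.0, 0.737, 0.676, 0.0]
contact_force: [0.0, 0.6, -1.6]
width: 0.604
```

```bash
python3 g.py .5107,.0183,.0584,-4.9
```

```text
40.27 [0.5109 0.0179 0.0661] 0.604
.5107,.0183,.0584,-4.9 [0.02, -0.01, 0.31] [0.1, -0.0, -0.0]
```

Emit:
servo_tool(plan=[[[0.02,0,0.2],[0,0,0]],[[0.02,0,0.31],[0,0,0]],[[0.02,0,0.33],[0,0,0]],[[0.02,0,0.33],[0,0,0]]])

```text
clock: 40.78
ee_pos: [0.5108, 0.0187, 0.0576]
orientation: [0.001, 0.736, 0.676, 0.0]
contact_force: [-0.9, 0.1, 6.5]
width: 0.607
```

```bash
python3 g.py .5433,-.3071,.22,-4.9
```

```text
40.77 [0.5108 0.0187 0.0576] 0.607
.5433,-.3071,.22,-4.9 [-12.88, 2.41, -6.49] [0.1, 0.0, 0.0]
```

Emit:
servo_tool(plan=[[[0,0,0],[0,0,0]],[[0,0,0],[0,0,0]],[[0,0,0],[0,0,0]],[[0,0,-2],[0,0,0]],[[0,0,-4],[0,0,0]],[[0,0,-6],[0,0,0]],[[-2,0.4,-6],[0,0,0]],[[-4.2,0.8,-6],[0,0,0]],[[-6.5,1.2,-6],[0,0,0]],[[-8.8,1.6,-6],[0,0,0]],[[-10.8,2,-6],[0,0,0]],[[-12.4,2.3,-6],[0,0,0]]], hand=-1)

```text
clock: 42.28
ee_pos: [0.5408, -0.2978, 0.2065]
orientation: [-0.0, 0.737, 0.676, -0.0]
contact_force: [0.8, -0.1, -0.0]
width: 0.997
```

Emit:
servo_tool(plan=[[[-0.48,0.11,0],[0,0,0]],[[-0.48,0.11,0],[0,0,0]],[[-0.48,0.11,1],[0,0,0]],[[-0.48,0.11,3],[0,0,0]],[[-0.48,0.11,5],[0,0,0]],[[-0.48,0.11,5.8],[0,0,0]],[[-0.48,0.11,5.8],[0,0,0]],[[-0.48,0.11,5.8],[0,0,0]],[[-0.48,0.11,5.8],[0,0,0]]])

```text
clock: 43.4
ee_pos: [0.5444, -0.3075, 0.0639]
orientation: [0.001, 0.737, 0.676, 0.001]
contact_force: [0.1, 0.9, -0.9]
width: 1.0
```

```bash
python3 g.py .5433,-.3071,.0587,-4.9
```

```text
43.4 [ 0.5444 -0.3075  0.0639] 1.0
.5433,-.3071,.0587,-4.9 [0.01, -0.05, 0.21] [0.2, 0.1, 0.0]
```

Emit:
servo_tool(plan=[[[0.01,-0.03,0.18],[0,0,0]],[[0.01,-0.03,0.18],[0,0,0]],[[0.01,-0.03,0.18],[0,0,0]],[[0.01,-0.03,0.18],[0,0,0]],[[0.01,-0.03,0.18],[0,0,0]],[[0.01,-0.03,0.18],[0,0,0]],[[0.01,-0.03,0.18],[0,0,0]]], hand=1)

```text
clock: 44.28
ee_pos: [0.5428, -0.3069, 0.0576]
orientation: [0.0, 0.737, 0.676, 0.0]
contact_force: [1.5, -0.5, -0.3]
width: 0.536
```

```bash
python3 g.py .5036,-.0565,.22,-4.9 .5036,-.0565,.0587,-4.9
```

```text
44.27 [ 0.5428 -0.3069  0.0576] 0.536
.5036,-.0565,.22,-4.9 [9.85, -2.41, -6.5] [0.0, 0.0, 0.0]
.5036,-.0565,.0587,-4.9 [9.85, -2.41, -0.05] [0.0, 0.0, 0.0]
```

Emit:
servo_tool(plan=[[[0,0,-1.5],[0,0,0]],[[0,0,-4],[0,0,0]],[[0,0,-6.4],[0,0,0]],[[1.5,-0.4,-6.4],[0,0,0]],[[3.5,-0.9,-6.4],[0,0,0]],[[5.5,-1.4,-6.4],[0,0,0]],[[7.5,-1.8,-6.4],[0,0,0]],[[9.1,-2.2,-6.4],[0,0,0]],[[9.85,-2.41,-6.4],[0,0,0]],[[9.85,-2.41,-6.4],[0,0,0]],[[9.85,-2.41,-6],[0,0,0]],[[9.85,-2.41,-5],[0,0,0]]])

```text
clock: 45.78
ee_pos: [0.5041, -0.0583, 0.182]
orientation: [0.001, 0.738, 0.675, 0.0]
contact_force: [-0.7, 0.3, -2.1]
width: 0.533
```

Emit:
servo_tool(plan=[[[0,0,1],[0,0,0]],[[0,0,2.4],[0,0,0]],[[0,0,3.8],[0,0,0]],[[0,0,4.6],[0,0,0]],[[0,0,4.7],[0,0,0]],[[0,0,4.7],[0,0,0]],[[0,0,4.7],[0,0,0]]])

```text
clock: 46.65
ee_pos: [0.504, -0.0568, 0.0657]
orientation: [0.001, 0.737, 0.676, 0.001]
contact_force: [-0.1, -0.2, -1.2]
width: 0.536
```

```bash
python3 g.py .5036,-.0565,.0584,-4.9
```

```text
46.65 [ 0.504  -0.0568  0.0657] 0.536
.5036,-.0565,.0584,-4.9 [0.01, -0.02, 0.29] [0.1, -0.0, -0.0]
```

Emit:
servo_tool(plan=[[[0.01,-0.02,0.2],[0,0,0]],[[0.01,-0.02,0.3],[0,0,0]],[[0.01,-0.02,0.32],[0,0,0]],[[0.01,-0.02,0.32],[0,0,0]]])

```text
clock: 47.15
ee_pos: [0.503, -0.0561, 0.0574]
orientation: [0.0, 0.736, 0.676, 0.0]
contact_force: [-1.1, 0.1, 5.0]
width: 0.53
```

Emit:
servo_tool(plan=[[[0,0,0],[0,0,0]],[[0,0,0],[0,0,0]],[[0,0,0],[0,0,0]],[[0,0,-2],[0,0,0]],[[0,0,-4],[0,0,0]],[[0,0,-6.5],[0,0,0]],[[0.6,1,-8.5],[0,0,0]],[[1.5,2.3,-10.8],[0,0,0]],[[1.5,2.3,-10.8],[0,0,0]],[[1.5,2.3,-10.8],[0,0,0]],[[1.5,2.3,-10.8],[0,0,0]]], hand=-1)

```text
clock: 48.52
ee_pos: [0.5617, -0.0248, 0.3251]
orientation: [-0.001, 0.737, 0.676, -0.002]
contact_force: [1.3, -1.1, 0.2]
width: 1.001
```

```bash
python3 w.py w10; python3 g.py; python3 - <<'E'
from h import *
im=env.snapshot("scene"); a=cv2.imread("pics/w10.png")
b=cv2.resize(im[120:310,50:350],(512,324)); cv2.imwrite("pics/c10.png",np.vstack([a[:270],b]))
E
```

```text
48.575 [ 0.5618 -0.0247  0.3252] [-0.0009  0.7367  0.6762 -0.0018] 1.001614652818524 [0.568 0.048 0.47 ]
48.58 [ 0.5618 -0.0247  0.3252] 1.002
```

View pics/c10.png

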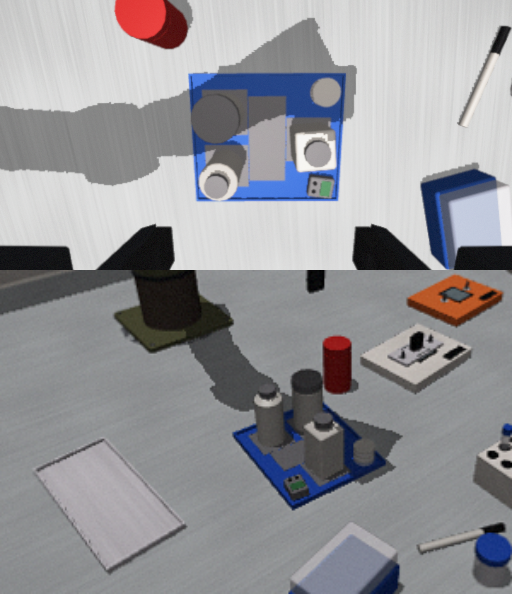

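All three containers stand upright on their spots, with the jar at (216,118), bottle at (216,183) and flask at (317,153). The holder is on the stage, and dishes and timer look untouched. I compare positions with the start, then hand in.

```bash
python3 - <<'E'
from circ import *
for n,ps in (("w1",[(212,126),(212,191),(312,160)]),("w10",[(216,118),(216,183),(317,153)])):
    for p,z,d in zip(ps,(.106,.112,.11),(.054,.028,.03)): circ(n,p,z,d,lo=.88,hi=1.1)
o=env.get_obs(); print(o["clock"],np.round(o["contact_force"],1))
E
```

```text
[210.2 124.3] 25.6 24.1 [0.5108 0.0202 0.106 ]
[211.3 190.8] 12.2 12.7 [ 0.5039 -0.0548  0.112 ]
[312.  160.5] 12.3 13.6 [ 0.6213 -0.0286  0.11  ]
[213.7  92.2] 24.8 24.5 [0.5135 0.0465 0.106 ]
[215.7 185.7] 12.5 12.9 [ 0.5037 -0.0552  0.112 ]
[318.  154.2] 12.7 13.8 [ 0.6208 -0.0291  0.11  ]
48.625 [-0.9  0.1  0.5]
```

The bottle and flask match within 1 mm. The jar's circle fit at row 92 landed on the wrong edge, because the lid is at row 118. I recheck it with a dark-lid ellipse before handing in.

```bash
python3 - <<'E'
from h import *
import pickle
for n,p in (("w1",(212,126)),("w10",(216,118))):
    g=cv2.imread(f"pics/{n}.png",0); c=pickle.load(open(f"pics/{n}.pkl","rb"))
    v=np.median(g[p[1]-5:p[1]+5,p[0]-5:p[0]+5]); r=np.zeros_like(g); cv2.circle(r,p,32,255,-1)
    m=cv2.morphologyEx(cv2.inRange(g,v-8,v+8)&r,cv2.MORPH_OPEN,np.ones((5,5)))
    k=max(cv2.findContours(m,0,2)[0],key=cv2.contourArea); (u,w,_)=cv2.fitEllipse(k)
    print(n,np.round(u,1),np.round(w,1),onplane(c,[u],.106)[0].round(4))
E
```

```text
w1 [210.2 126.3] [44.8 46.7] [0.5106 0.0181 0.106 ]
w10 [214.2 118.2] [45.1 49.7] [0.5106 0.0193 0.106 ]
```

```bash
python3 -c "
from plant import env
print(env.job_done(), env.get_obs()['clock'])"
```

```text
the job is handed in; nothing more can be done
the job is handed in; nothing more can be done
```

The job is done and handed in at about 48.6 s of the 134 s allowed. I moved the bottle, jar and flask to the side tray, fitted the holder onto the white stage's pins, then put each container back on its own spot.

**Last checks:**
- **Holder:** it is seated flat, with the fingertips at the expected seated height (34.7 mm) and both pins showing in its holes.
- **Containers:** all three stand upright. Camera positions before and after agree within about 1 mm: bottle 0.4 mm, flask 0.7 mm and jar 1.2 mm.
- **Bystanders:** the dish stack and timer look undisturbed. I judged this by eye and did not measure it.
- **Forces and contact:** forces read at the end of each move stayed at about 6.5 N or below. The gripper ended open and clear of everything.

One check disagreed: the first circle fit of the returned jar locked onto the wrong edge and put it about 26 mm off. A fit of its dark lid gave the 1.2 mm figure above, which matches the picture.

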